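# Snap ring onto the axle stub in the indexing holder

### The arm

A 6-joint arm with a two-finger parallel gripper is mounted at the origin on the work surface. World frame = base frame: x ahead of the robot, y to its left, z up, the work surface at z = 0. Lengths are in m, angles in rad, forces in N, time in s.
With the tool pointing down it reaches from about 0.35 to 0.85 m from the base axis. Payload 8.1 kg.
Tool frame: the origin (TCP) lies at the very end of the fingers, on their centre line; the grasp point (between the pads) lies 19 mm behind it; x points along the fingers, y is the direction in which the jaws open and shut, and the axes are right-handed (so a half turn about x gives the same grasp; the last joint's range is limited). The gripper opens to 93 mm and grips with 3 to 60 N. Pads are 15 mm wide; open, the fingers measure 128 mm over their backs; the gripper's body (75 mm by 188 mm) begins 65 mm behind the grasp point.
Start: joints at [-1.408, 0.13, 1.488, -0, 1.523, -0.085], TCP at [0.147, -0.582, 0.18] pointing down, gripper open.
Joint ranges: [-2.96, 2.96], [-0.89, 2.26], [0.02, 2.5], [-1.34, 4.48], [0, 2.73], [-2.66, 2.66]. Speed limits (rad/s): [2.39, 2.39, 2.79, 3.14, 3.14, 3.14].

### API

Orientations are given as a rotation vector (axis times angle).
In Python, from plant import * gives the robot as it stands. The module is installed in compiled form; this text tells all that it offers.
- The arm moves only by the tool apply_moves, never from a script. Its argument "series" is a list of rows, each an object with "jaw": the gripper's target within -1 to 1 (shut at 1, half-way at 0, fully open at -1); "linear": the shift along the tool's x, y, z normalised to -1 to 1, where 1 is 0.6 m, a list of three; "roll": the turn about the tool's x normalised to -1 to 1, where 1 is 30 degrees. A call has 1 to 20 rows; each row is the pose to reach, as a shift and turn from the pose measured when the call began, along the tool's axes at that moment; what a row does not reach only later rows make up. A row lasts 1/8 s, in which the tool goes at most 62.5 mm and 10.7 degrees, less where a joint would pass 70% of its speed; a pose out of reach is approached as far as the arm can. A call with a number of a shift or a turn outside -1 to 1 is refused whole. A call with a gripper value outside its range is refused whole. The fingers move at their own pace and stop on an object; "force" is the grip in N (left out, the last holds). Time passes only in rows, so rows that repeat a pose let the fingers close. It gives the time, the measured TCP pose, the force and the opening at its end, in the units of the state.
- read_state(): the state, without advancing time (a new reading comes with each control period).
- read_camera(name): name is "scene" or "top" or "wrist"; returns a dict with "pixels" (384x512x3 uint8, blue, green, red), "intrinsics" (3x3 intrinsics, pixels), "rvec" (rotation vector, rad) and "tvec" (3), from world to camera coordinates, as OpenCV has them; the wrist camera has in their place "tool_from_camera" (4x4, takes a point from camera to tool coordinates, whose origin is the TCP and whose axes are the tool frame's). Camera axes: x right, y down, z forward; pixel columns grow to the right and rows downward; lengths in m; the calibration is good to about 2 mm. The wrist camera is an equidistant fisheye: a pixel r from the principal point sees the ray r / f radians off the axis. A picture is of the moment at which its call begins: read the wrist's pose just before it. There is no depth.
- close_job(): hands the job in, once; it reports no verdict.
The state is a dict: "t": time; "q": joint angles; "dq": joint speeds; "joint_torque": joint torques, N m; "tool_pos": TCP position; "orientation": TCP orientation; "force": force on the tool from outside, world axes, zero at the start; "wrist_torque": the same for the moment, N m; "opening": finger opening in m.
Only numpy, scipy, OpenCV 4.12 (cv2) and the standard library are available. Lean on these libraries where they do the work, as an engineer would, in place of code of your own. Each camera call takes 0.05 s, during which the arm holds its last target. There are 200 camera calls.

### The job

First turn the knurled collar of the indexing holder until its white line and the key on the axle stub stand at the fixed index mark on the holder's base. Then squeeze the snap-ring pliers fully by their handles so that the ring on their tips spreads, lift them from their stand and, with the ring's gap over the key, slide the ring down over the stub to its groove, right down by the brass hub face. Finish there holding: pliers upright, still squeezed so that the ring stays spread around the groove, not let go; leave the collar at its mark and the other things on the bench where they are.

Things in the scene. Friction and masses are not known exactly. Their poses are not given: they have to be found in the camera images.
- holder: Indexing work holder, fixed to the bench: 90 x 90 mm dark steel base plate 8 mm thick, round pedestal (36 mm across) up to 30 mm, then the turning collar. Origin at the centre of the underside, on the vertical turning axis; +x points to the index mark on the plate, z up.
- index_mark (a point): The fixed index mark: a small steel rib with a white line on the base plate, 33 mm out from the turning axis along the holder's +x, its top 16 mm above the bench.
- collar (a joint): Angle of the collar, rad: 0 when its white line and key point at the index mark, positive anticlockwise seen from above, range -1.5 to 1.5. Starts somewhere between 0.5 and 1.25, so it is turned back clockwise. Stiff by friction (about 0.08 N m), stays where it is left.
- collar_grip (a point): Centre of the knurled aluminium collar, 52 mm across and 22 mm high (from 30 to 52 mm above the bench); this point is on the axis 42 mm above the bench, and turns with the collar: +x points to its white line and key. The collar carries the brass hub (38 mm across, top face 57 mm above the bench) and the axle stub (top 76 mm above the bench) between the fingers when it is gripped from above.
- stub_groove (a point): Centre of the groove in the steel axle stub, on the axis 59.5 mm above the bench. The groove is 5 mm wide (57 to 62 mm), 21 mm across its bottom; the stub above is 25 mm across, up to 76 mm, with a 4 mm chamfer at its top. A key, 4 mm wide, stands out from the stub between 62 and 72 mm height, to 17 mm from the axis, along this point's +x. It turns with the collar.
- stand: Fixed tool stand: wooden plate 90 x 70 mm, 12 mm thick, with a two-legged dark steel back (at +x) and cheeks beside the pliers' pivot, to 87 mm above the bench. The pliers are lifted straight up out of it. Origin at the centre of the underside, z up.
- pliers: Snap-ring pliers with the ring on their tips (about 0.3 kg, loose), standing upright, tips down, 168 mm tall from the bench in the stand, held loosely there, so a knock can topple them. Origin at the ring's centre on its underside; z up along the pliers; +x points from the ring's centre to its gap, above which the pliers stand (pliers axis 15.7 mm from the ring's centre along +x); the handles open and close along y. Pivot 65 mm above the ring's underside.
- pliers_grip (a point): Point midway between the two black handles, 130 mm above the ring's underside, same axes as pliers. Handles are flat straight bars, 14 mm wide in x, from 94 to 156 mm above the ring's underside; at this height they measure 50 mm over their outer faces (along y) at rest and 33 mm when fully squeezed, where steel stop ribs on their inner sides meet and the outer faces are parallel and vertical. A spring opens them again; about 8 N on each handle here squeezes them fully.
- ring_center (a point): Centre of the spread snap ring, 1.5 mm above its underside (ring 3 mm thick), same axes as pliers. Spread fully the ring is round, 30 mm inside and 37 mm outside, with an 18 mm gap at +x between its lugs, and passes over the stub and key; at rest it is too narrow (about 20 mm) to pass. When it lies on the brass hub this point is 58.5 mm above the bench, 1 mm below the groove's centre.
- jaw_l (a joint): Squeeze of the pliers, rad: 0 at rest (ring closed), 0.14 at the stop (handles fully squeezed, ring fully spread).
- tweezers: Bystander, loose, to be left alone: brass tweezers lying flat, 125 mm long, 8 mm high. Origin at its underside.
- loupe: Bystander, loose, to be left alone: black eye loupe standing, 34 mm across, 28 mm high. Origin at its underside.
- oil_cup: Bystander, loose, to be left alone: small green glass oil cup with steel lid, 34 mm across, 23 mm high. Origin at its underside.
- wheel: Bystander, loose, to be left alone: brass clock wheel lying flat, 46 mm across, 14 mm high. Origin at its underside.
- screwdriver: Bystander, loose, to be left alone: small screwdriver lying flat, 120 mm long. Origin at its underside.
There are look-alikes about, which are no part of the job. What is shaped like the holder but purple or red is not meant.

How it is judged:
By the outcome, as a careful person would: the job done as asked, in the order asked, and still so for the second after the job is handed in, while the arm keeps its last pose, push and grip.
It also fails if it takes over 56 s, if anything falls off the work surface, if the arm or the gripper's body presses on something with over 40 N, if the wrist force passes 120 N, or if a joint passes its speed limit or range.

## Working session

There is one attempt and no reset: what is moved stays moved. The work goes in short steps, Python scripts to look and compute and a tool call to move; the robot and the scene stay as the last step left them, time stands still between calls to the robot, and variables do not carry over. Pictures are saved under pics/ and viewed, about 8 in all and at most 12, crops included, and the job is handed in when it is done.

Besides the shell and the picture viewer there is one more tool, called by a JSON object that holds its "fn" and its "kwargs". apply_moves: Moves the arm, as the interface text tells. Its arguments: {"type":"object","properties":{"series":{"type":"array"},"force":{"type":"number"}},"required":["series"]}

```bash
mkdir -p pics
cat > h.py <<'E'
from plant import *
import numpy as np, cv2
from scipy.spatial.transform import Rotation as R
def save(name,cam,crop=None,scale=1):
    s=read_state(); c=read_camera(cam); im=c["pixels"]
    np.savez("pics/"+name+".npz",pos=s["tool_pos"],rot=s["orientation"],**c)
    if crop: x0,y0,x1,y1=crop; im=im[y0:y1,x0:x1]
    if scale!=1: im=cv2.resize(im,None,fx=scale,fy=scale,interpolation=cv2.INTER_CUBIC)
    cv2.imwrite("pics/"+name+".png",im)
    return s
def ray(d,uv):
    K=d["intrinsics"]
    if "tool_from_camera" in d:
        p=np.array([(uv[0]-K[0,2])/K[0,0],(uv[1]-K[1,2])/K[1,1]]); r=np.linalg.norm(p)
        v=np.r_[p*(np.sin(r)/r if r>1e-9 else 1),np.cos(r)]
        T=d["tool_from_camera"]; Rw=R.from_rotvec(d["rot"]).as_matrix()
        return Rw@T[:3,3]+d["pos"], Rw@T[:3,:3]@v
    Rm=cv2.Rodrigues(d["rvec"])[0]; v=np.linalg.inv(K)@np.r_[uv,1]
    return -Rm.T@d["tvec"].ravel(), Rm.T@v
def at_z(d,uv,z):
    o,v=ray(d,uv); return o+v*(z-o[2])/v[2]
def proj(d,P):
    K=d["intrinsics"]
    if "tool_from_camera" in d:
        T=d["tool_from_camera"]; Rw=R.from_rotvec(d["rot"]).as_matrix()
        t=Rw.T@(np.array(P)-d["pos"]); c=T[:3,:3].T@(t-T[:3,3])
        n=np.linalg.norm(c[:2]); th=np.arctan2(n,c[2]); p=c[:2]/n*th
        return np.array([K[0,0]*p[0]+K[0,2],K[1,1]*p[1]+K[1,2]])
    return cv2.projectPoints(np.array([P],float),d["rvec"],d["tvec"],K,None)[0].ravel()
def load(n): return dict(np.load("pics/"+n+".npz"))
E
python3 - <<'E'
from h import *
s=save("top0","top"); save("scene0","scene")
a=cv2.imread("pics/top0.png");b=cv2.imread("pics/scene0.png")
cv2.imwrite("pics/top0b.png",cv2.resize(a,(800,600),interpolation=cv2.INTER_CUBIC))
cv2.imwrite("pics/scene0b.png",cv2.resize(b,(800,600),interpolation=cv2.INTER_CUBIC))
print(s)
for n in("top0","scene0"):
    d=load(n);print(d["intrinsics"],ray(d,(256,192)))
E
```

```text
{'t': 0.0, 'q': array([-1.40843129e+00,  1.31163689e-01,  1.48927553e+00, -6.26126642e-06,
        1.52298633e+00, -8.53976025e-02]), 'dq': array([-0.00122883,  0.00156919,  0.00087189, -0.00118033,  0.00041547,
        0.00198328]), 'joint_torque': array([ 3.88029992e-03, -5.59838355e+01, -4.91756737e+01,  7.71276327e-02,
        3.54802853e-02, -1.54200429e-04]), 'tool_pos': array([ 0.14705865, -0.5810429 ,  0.17928806]), 'orientation': array([ 2.09034972,  0.26222743, -2.09051144]), 'force': array([-0.12586362,  0.11821774,  0.17910714]), 'wrist_torque': array([ 0.02408954, -0.02402695,  0.03020759]), 'opening': 0.09305771109108438}
[[473.82247321   0.         244.73789122]
 [  0.         473.82247321 186.94093411]
 [  0.           0.           1.        ]] (array([0.3763509 , 0.01157749, 1.06301782]), array([ 0.15181183, -0.01530968, -0.98863428]))
[[374.31856916   0.         245.7596029 ]
 [  0.         374.31856916 185.82290882]
 [  0.           0.           1.        ]] (array([ 0.81623313, -0.41802777,  0.75138982]), array([-0.33424773,  0.5218096 , -0.78550235]))
```

View pics/top0b.png

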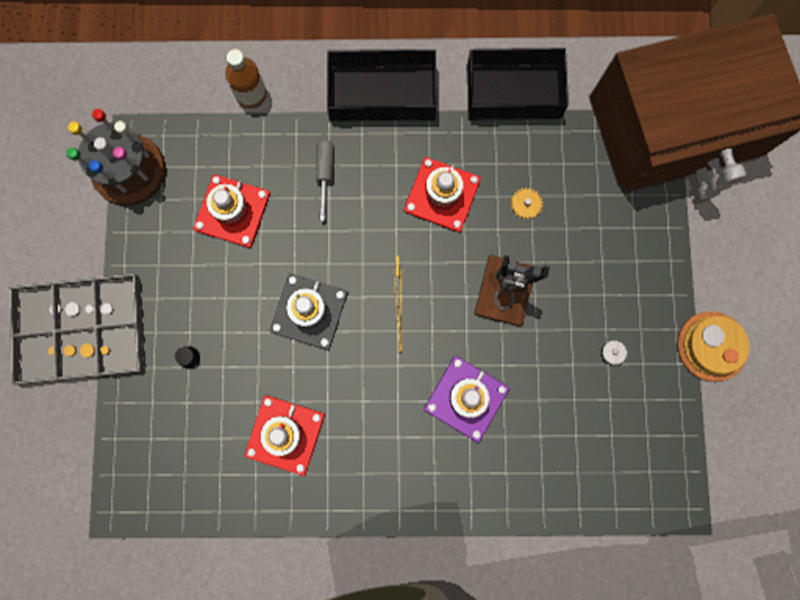

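View pics/scene0b.png

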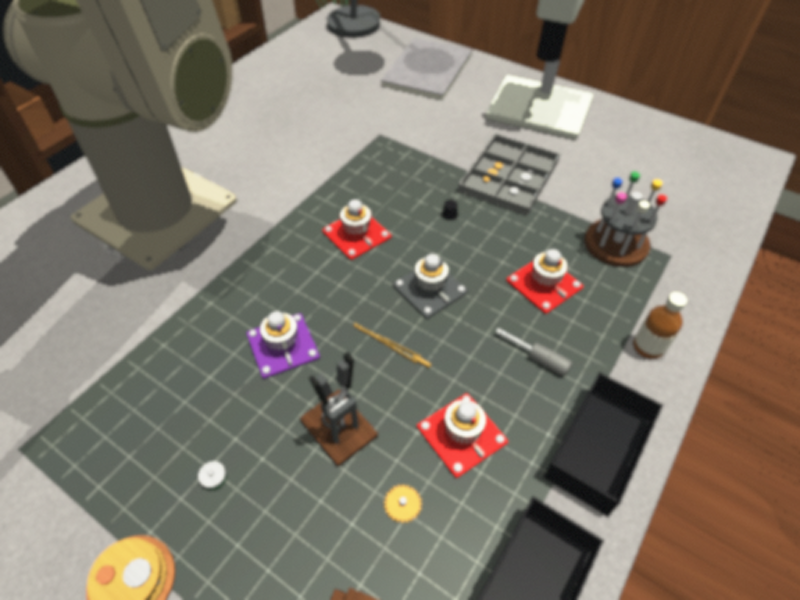

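Candidates (800x600 view): the dark holder at (309,311) is the one meant. The look-alikes are red at (232,208), (442,193) and (285,435), and purple at (466,397). The pliers and stand are at (510,285). I'll check both with a close crop.

Run:
```python
from h import *
d=load("top0"); im=d["pixels"]
a=cv2.resize(im[165:235,165:235],(400,400),interpolation=cv2.INTER_CUBIC)
b=cv2.resize(im[150:220,290:360],(400,400),interpolation=cv2.INTER_CUBIC)
cv2.imwrite("pics/crop1.png",np.hstack([a,b]))
for uv,z in [((309,311),.008),((507,291),.012),((399,305),0),((187,357),0)]:
    print(uv,at_z(d,np.array(uv)*.64,z))
```

```text
(309, 311) [0.52340906 0.12638576 0.008     ]
(507, 291) [ 0.54956509 -0.15854126  0.012     ]
(399, 305) [ 0.53225862 -0.00335603  0.        ]
(187, 357) [0.4591643  0.30225523 0.        ]
```

View pics/crop1.png

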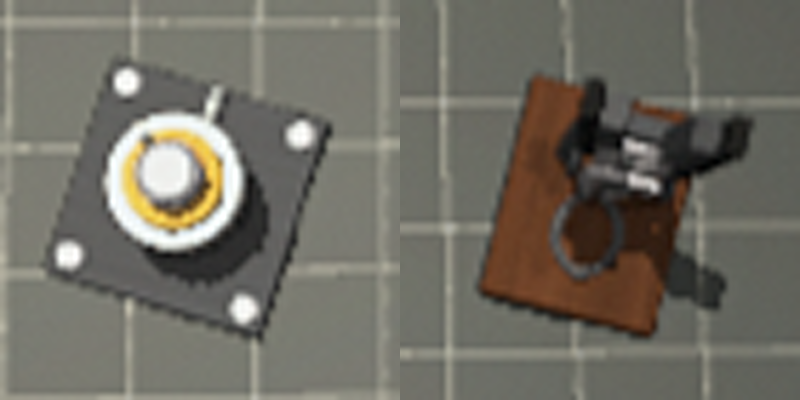

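```bash
cat >> h.py <<'E'
def plan(pos,yaw=None):
    "linear+roll for world TCP target; yaw = world direction of tool y (mod pi)"
    s=read_state(); Rw=R.from_rotvec(s["orientation"]).as_matrix()
    lin=Rw.T@(np.array(pos)-s["tool_pos"])/0.6
    y0=np.arctan2(Rw[1,1],Rw[0,1]); out=""
    if yaw is not None:
        dd=-(yaw-y0)  # tool x points down
        dd=(dd+np.pi/2)%np.pi-np.pi/2
        out=" roll deg %.2f (or %+.2f) norm %.4f"%(np.degrees(dd),np.degrees(dd-np.sign(dd)*np.pi),np.degrees(dd)/30)
    print("lin",lin.round(4),out,"| tooly yaw %.3f"%y0,"tilt",Rw[:,0].round(4),"q",s["q"].round(3),"t",s["t"],"pos",s["tool_pos"].round(4),"F",s["force"].round(1),"open",round(s["opening"],4))
E
python3 - <<'E'
from h import *
d=load("top0")
f=lambda u,v,ox,oy,z: at_z(d,(u*70/400+ox-.41,v*70/400+oy-.41),z)
sc=np.array([f(u,v,165,165,.009) for u,v in[(125,81),(300,134),(68,255),(243,309)]])
print(sc,"c",sc.mean(0)); e=sc[0]-sc[2]+sc[1]-sc[3]; print("plate yaw",np.arctan2(e[1],e[0]))
c=f(172,182,165,165,.052);print("collar",c, "mark",f(214,103,165,165,.016)-sc.mean(0))
print("ring",f(187,237,290,150,.016))
st=np.array([f(u,v,290,150,.012) for u,v in[(135,75),(290,115),(255,335),(80,292)]]);print(st,st.mean(0))
plan([c[0],c[1],.2],-.31)
E
```

```text
[[0.56979979 0.15230588 0.009     ]
 [0.54795469 0.08288143 0.009     ]
 [0.50064521 0.17375913 0.009     ]
 [0.47889655 0.10496353 0.009     ]] c [0.52432406 0.12847749 0.009     ]
plate yaw -0.3051498650389234
collar [0.52299151 0.12828137 0.052     ] mark [ 0.03510916 -0.01222987  0.007     ]
ring [ 0.53802763 -0.15269616  0.016     ]
[[ 0.60375411 -0.13491475  0.012     ]
 [ 0.58707051 -0.19556865  0.012     ]
 [ 0.49977553 -0.17850394  0.012     ]
 [ 0.51722558 -0.11081951  0.012     ]] [ 0.55195643 -0.15495172  0.012     ]
lin [-0.0326 -0.9926 -0.8974]  roll deg -58.04 (or +121.96) norm -1.9347 | tooly yaw -1.323 tilt [-3.0e-04  1.6e-03 -1.0e+00] q [-1.408  0.131  1.489  0.     1.523 -0.085] t 0.1 pos [ 0.1471 -0.5811  0.1794] F [-0.2 -0.7 -0.8] open 0.0931
```

{"fn": "apply_moves", "kwargs": {"series": [{"jaw": -1,"linear": [-0.1,-0.09,-0.08],"roll": -0.2},{"jaw": -1,"linear": [-0.1,-0.99,-0.896],"roll": -0.66},{"jaw": -1,"linear": [-0.1,-0.99,-0.896],"roll": -0.66},{"jaw": -1,"linear": [-0.1,-0.99,-0.896],"roll": -0.66},{"jaw": -1,"linear": [-0.1,-0.99,-0.896],"roll": -0.66},{"jaw": -1,"linear": [-0.1,-0.99,-0.896],"roll": -0.66},{"jaw": -1,"linear": [-0.1,-0.99,-0.896],"roll": -0.66},{"jaw": -1,"linear": [-0.1,-0.99,-0.896],"roll": -0.66},{"jaw": -1,"linear": [-0.1,-0.99,-0.896],"roll": -0.66},{"jaw": -1,"linear": [-0.1,-0.99,-0.896],"roll": -0.66},{"jaw": -1,"linear": [-0.1,-0.99,-0.896],"roll": -0.66},{"jaw": -1,"linear": [-0.1,-0.99,-0.896],"roll": -0.66},{"jaw": -1,"linear": [-0.1,-0.99,-0.896],"roll": -0.66},{"jaw": -1,"linear": [-0.1,-0.99,-0.896],"roll": -0.66},{"jaw": -1,"linear": [-0.1,-0.99,-0.896],"roll": -0.66},{"jaw": -1,"linear": [-0.1,-0.99,-0.896],"roll": -0.66},{"jaw": -1,"linear": [-0.1,-0.99,-0.896],"roll": -0.66}]}}

```text
t: 2.22
tool_pos: [0.5225, 0.1253, 0.2409]
orientation: [1.886, 0.576, -1.884]
force: [-0.3, -0.2, -0.0]
opening: 0.0929
```

Run:
```python
from h import *
save("w1","wrist",None,1.5); d=load("w1"); print(d["intrinsics"],d["tool_from_camera"])
plan([.5235,.1285,.2],-.98)
for P in([.5235,.1285,.052],[.5235,.1285,.076]): print(proj(d,P)*1.5)
```

```text
[[297.31863964   0.         253.54915576]
 [  0.         297.31863964 188.64570829]
 [  0.           0.           1.        ]] [[ 5.65414158e-05 -2.76491749e-01  9.61016290e-01 -2.03742865e-01]
 [ 9.99999986e-01  1.66226973e-04 -1.10102487e-05 -1.88632434e-04]
 [-1.56702586e-04  9.61016277e-01  2.76491755e-01 -7.85902970e-02]
 [ 0.00000000e+00  0.00000000e+00  0.00000000e+00  1.00000000e+00]]
lin [ 0.0682 -0.0033 -0.0041]  roll deg 0.05 (or -179.95) norm 0.0017 | tooly yaw -0.979 tilt [ 5.0e-04  1.7e-03 -1.0e+00] q [ 0.139 -0.058  1.572  0.002  1.627  1.118] t 2.275 pos [0.5226 0.1254 0.2409] F [-0.4  0.  -0.3] open 0.0929
[378.41680992 243.53653113]
[378.26675439 248.91919713]
```

View pics/w1.png

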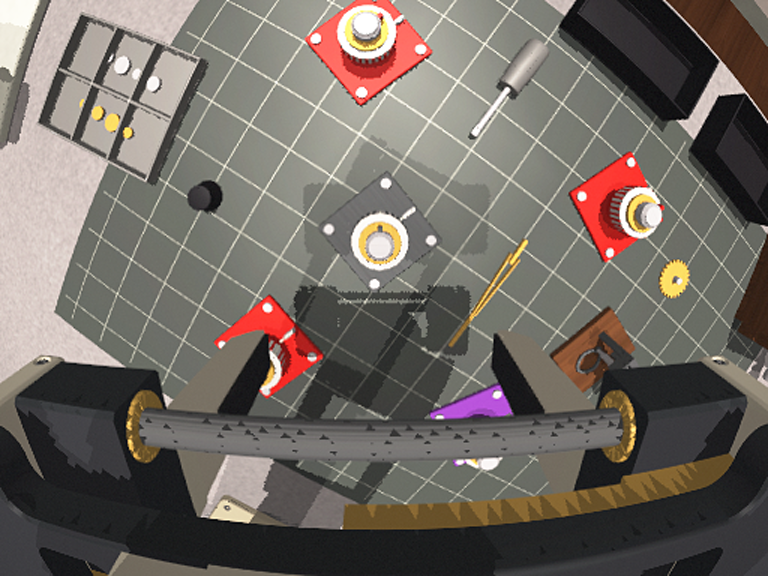

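Run:
```python
from h import *
d=load("w1"); im=d["pixels"]
x0,y0,s=205,110,8
cv2.imwrite("pics/crop2.png",cv2.resize(im[y0:y0+75,x0:x0+95],None,fx=s,fy=s,interpolation=cv2.INTER_CUBIC))
hsv=cv2.cvtColor(im,cv2.COLOR_BGR2HSV)
m=(((hsv[...,1]<60)&(hsv[...,2]>200))|((hsv[...,1]>100)&(hsv[...,2]>150)&(abs(hsv[...,0].astype(int)-22)<12))).astype(np.uint8)
n,l,st,ce=cv2.connectedComponentsWithStats(m); k=l[160,268] or l[161,252+14]
for i in range(1,n):
    if abs(ce[i]-[253,161]).max()<30: print(st[i],ce[i])
```

```text
[267 138  10   9  31] [271.83870968 141.80645161]
[234 141  38  39 992] [252.77721774 160.25604839]
[265 185   1   1   1] [265. 185.]
[246 186   7   6  32] [249.1875 188.75  ]
[267 186   2   2   2] [267.5 186.5]
[270 188   2   2   2] [270.5 188.5]
[273 190   2   2   2] [273.5 190.5]
```

View pics/crop2.png

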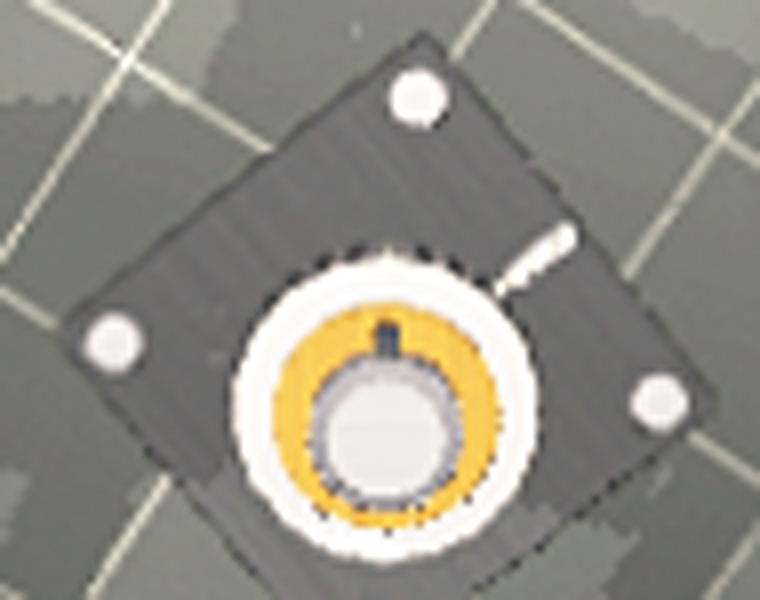

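Run:
```python
from h import *
d=load("w1"); f=lambda u,v,z: at_z(d,(205+u/8-.44,110+v/8-.44),z)[:2]
a=f(385,410,.052);b=f(387,435,.076);h=f(386,417,.057)
sc=[f(418,98,.0095),f(660,403,.0095),f(113,343,.0095)]; c=(sc[1]+sc[2])/2; 
m=f(570,238,.016); k=f(388,322,.072)
print("collar",a,"hub",h,"stub",b,"plate",c)
ang=lambda v:np.arctan2(v[1],v[0])
e=sc[0]-sc[2]; print("yaw via screws",ang(sc[0]-c),ang(sc[0]-sc[1])-np.pi/2, ang(e), "mark",ang(m-c),np.linalg.norm(m-c),"key",ang(k-b),np.linalg.norm(k-b))
```

```text
collar [0.52556386 0.12922643] hub [0.52546398 0.12893609] stub [0.52618925 0.12915205] plate [0.52504958 0.12861111]
yaw via screws 0.48139641429283386 -0.3035153611125794 -0.3051827718649852 mark -0.3156228479143528 0.042022043811323795 key 0.5829671569055453 0.017452680307666696
```

Run:
```python
from h import *
plan([.5254,.1290,.023],-.98)
```

```text
lin [ 0.3632 -0.0019 -0.0068]  roll deg 0.05 (or -179.95) norm 0.0017 | tooly yaw -0.979 tilt [ 5.0e-04  1.7e-03 -1.0e+00] q [ 0.139 -0.058  1.572  0.002  1.627  1.118] t 2.275 pos [0.5226 0.1254 0.2409] F [-0.4  0.  -0.3] open 0.0929
```

{"fn": "apply_moves", "kwargs": {"series": [{"jaw": -1,"linear": [0.05,-0.0019,-0.0068],"roll": 0},{"jaw": -1,"linear": [0.15,-0.0019,-0.0068],"roll": 0},{"jaw": -1,"linear": [0.25,-0.0019,-0.0068],"roll": 0},{"jaw": -1,"linear": [0.33,-0.0019,-0.0068],"roll": 0},{"jaw": -1,"linear": [0.363,-0.0019,-0.0068],"roll": 0},{"jaw": -1,"linear": [0.363,-0.0019,-0.0068],"roll": 0},{"jaw": -1,"linear": [0.363,-0.0019,-0.0068],"roll": 0}]}}

```text
t: 3.15
tool_pos: [0.5265, 0.1288, 0.0247]
orientation: [1.888, 0.575, -1.882]
force: [0.6, 0.3, 1.0]
opening: 0.0933
```

Run:
```python
from h import *
plan([.5254,.1290,.023],-.98)
```

```text
lin [ 0.0028 -0.0013  0.0014]  roll deg 0.02 (or -179.98) norm 0.0006 | tooly yaw -0.980 tilt [ 0.0027  0.002  -1.    ] q [0.144 0.104 1.811 0.002 1.224 1.123] t 3.15 pos [0.5265 0.1288 0.0247] F [0.6 0.3 1. ] open 0.0933
```

{"fn": "apply_moves", "kwargs": {"series": [{"jaw": 0.1,"linear": [0.0028,-0.0013,0.0014],"roll": 0},{"jaw": 0.3,"linear": [0.0028,-0.0013,0.0014],"roll": 0},{"jaw": 0.5,"linear": [0.0028,-0.0013,0.0014],"roll": 0},{"jaw": 0.5,"linear": [0.0028,-0.0013,0.0014],"roll": 0},{"jaw": 0.5,"linear": [0.0028,-0.0013,0.0014],"roll": 0},{"jaw": 0.5,"linear": [0.0028,-0.0013,0.0014],"roll": 0}], "force": 25}}

```text
t: 3.9
tool_pos: [0.5254, 0.129, 0.0229]
orientation: [1.888, 0.575, -1.882]
force: [-0.0, -0.2, 0.7]
opening: 0.0379
```

Run:
```python
from h import *
plan([.5254,.1290,.023],-1.866)
```

```text
lin [-0.0001  0.0001 -0.    ]  roll deg 50.78 (or -129.22) norm 1.6927 | tooly yaw -0.980 tilt [ 0.0025  0.002  -1.    ] q [0.145 0.103 1.815 0.002 1.22  1.124] t 3.9 pos [0.5254 0.129  0.0229] F [-0.  -0.2  0.7] open 0.0379
```

Run:
```python
from h import *
s=save("w2","wrist",(140,90,370,260),3.3); print(s["opening"],s["force"],s["t"])
```

```text
0.03785044968677858 [-0.01235262 -0.19531794  0.6697926 ] 3.9
```

View pics/w2.png

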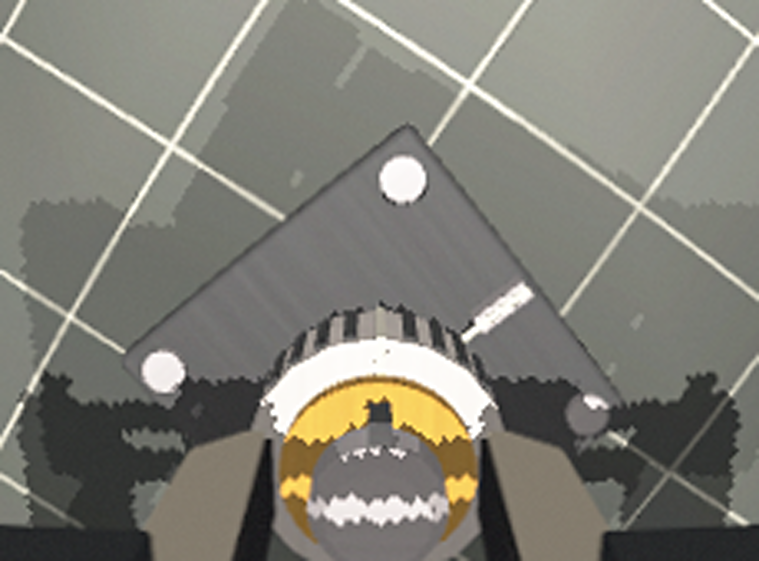

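{"fn": "apply_moves", "kwargs": {"series": [{"jaw": 0.5,"linear": [0,0,0],"roll": 0},{"jaw": 0.5,"linear": [0,0,0],"roll": 0}], "force": 25}}

```text
t: 4.2
tool_pos: [0.5256, 0.1287, 0.0229]
orientation: [1.888, 0.575, -1.882]
force: [0.8, -2.2, -0.7]
opening: 0.0241
```

Run:
```python
from h import *
s=save("w3","wrist",(140,90,370,260),3.3); print(s["opening"],s["force"],s["t"])
s=read_state();print(s["opening"],s["force"],s["wrist_torque"],s["t"])
a=load("w2")["pixels"].astype(int);b=load("w3")["pixels"].astype(int);print((abs(a-b).max(2)>25).sum())
```

```text
0.024087776724494667 [ 0.835663   -2.24165178 -0.72349255] 4.2
0.024489072986495893 [ 1.10116001 -2.47348113 -1.25306802] [-0.34000594 -0.25980268 -0.00345315] 4.25
19067
```

View pics/w3.png

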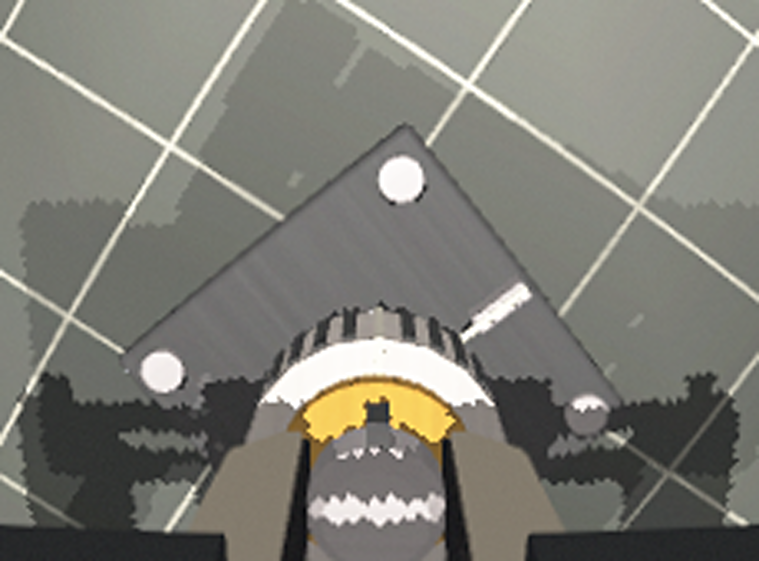

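Run:
```python
from h import *
n=np.linalg.norm
d1=load("w1");d3=load("w3")
f1=lambda u,v:(205+u/8-.44,110+v/8-.44)
f3=lambda u,v:(140+u/3.3-.35,90+v/3.3-.35)
for z in(-.03,0,.0095):
    print(z,n(at_z(d1,f1(418,98),z)-at_z(d1,f1(113,343),z)),n(at_z(d3,f3(402,178),z)-at_z(d3,f3(162,372),z)), at_z(d3,f3(402,178),z),at_z(d1,f1(418,98),z))
T=R.from_rotvec(d3["rot"]).as_matrix()
for x in (0,-.019):
  for y in(-.012,.012):
    p=proj(d3,d3["pos"]+T@np.array([x,y,0])); print("tip",x,y,(p-[140,90])*3.3)
for y in(-.0465,.0465): print("w1 tip",proj(d1,d1["pos"]+R.from_rotvec(d1["rot"]).as_matrix()@np.array([0,y,0]))*1.5)
```

```text
-0.03 0.07889748194235952 0.08586630233964279 [ 0.56711354  0.148563   -0.03      ] [ 0.56880335  0.15076859 -0.03      ]
0 0.07391151510247082 0.07583986226662791 [0.56980016 0.15134236 0.        ] [0.56998675 0.15191761 0.        ]
0.0095 0.07233262560317275 0.07266482291017319 [0.57065093 0.15222249 0.0095    ] [0.57036149 0.15228146 0.0095    ]
tip 0 -0.012 [321.6303613  411.78430493]
tip 0 0.012 [429.49395444 411.79680478]
tip -0.019 -0.012 [316.91023648 445.15364332]
tip -0.019 0.012 [434.35382468 445.1642288 ]
w1 tip [287.00425173 321.62781437]
w1 tip [474.37812656 321.64988549]
```

Run:
```python
from h import *
d1=load("w1");d3=load("w3")
for n,h,o,s in(("w3",.012,np.array([140,90]),3.3),("w1",.0465,np.zeros(2),1.5)):
  d=load(n);T=R.from_rotvec(d["rot"]).as_matrix()
  for x in (0,-.02,-.035,-.045,-.055):
    print(n,x,[((proj(d,d["pos"]+T@np.array([x,h,z]))-o)*s).round(0) for z in(.011,.0075,0,-.0075)])
for P in([.5254,.129,.076],[.5254,.129,.057],[.5254,.129,.052]): print((proj(d3,P)-[140,90])*3.3)
im=d3["pixels"];cv2.imwrite("pics/c3.png",cv2.resize(im[190:384,130:390],None,fx=3,fy=3,interpolation=cv2.INTER_CUBIC))
```

```text
w3 0 [array([429., 457.]), array([429., 443.]), array([429., 412.]), array([430., 380.])]
w3 -0.02 [array([433., 496.]), array([434., 480.]), array([435., 447.]), array([435., 413.])]
w3 -0.035 [array([438., 529.]), array([438., 513.]), array([439., 478.]), array([440., 442.])]
w3 -0.045 [array([441., 554.]), array([441., 538.]), array([442., 501.]), array([444., 464.])]
w3 -0.055 [array([444., 582.]), array([445., 565.]), array([446., 527.]), array([447., 488.])]
w1 0 [array([473., 342.]), array([473., 336.]), array([474., 322.]), array([475., 307.])]
w1 -0.02 [array([481., 359.]), array([482., 352.]), array([483., 337.]), array([484., 322.])]
w1 -0.035 [array([488., 374.]), array([489., 367.]), array([490., 351.]), array([492., 335.])]
w1 -0.045 [array([493., 385.]), array([494., 378.]), array([496., 361.]), array([498., 344.])]
w1 -0.055 [array([499., 397.]), array([500., 389.]), array([502., 373.]), array([504., 355.])]
[374.08483367 521.39428623]
[374.11810781 475.63248946]
[374.12597308 464.95470712]
```

View pics/c3.png

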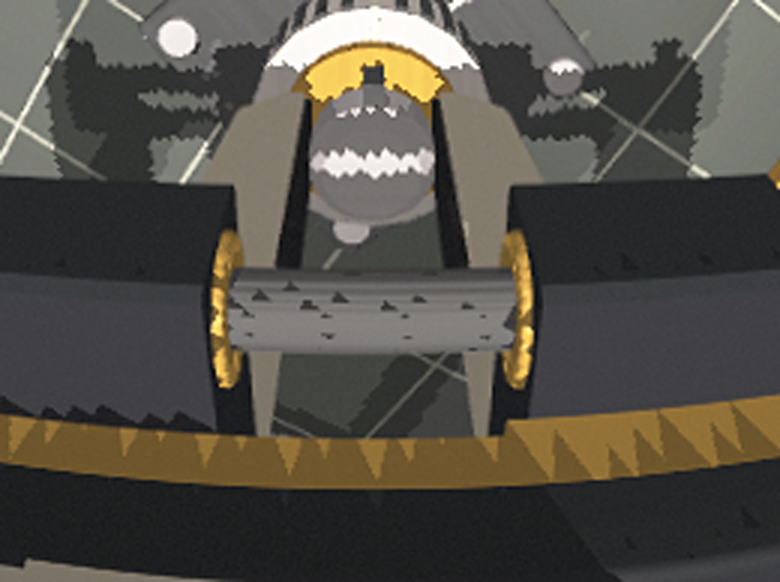

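The wrist pictures and the 24 mm opening show the fingers closed on the 25 mm stub, above the collar. So the real fingertips sit about 35–47 mm short of the stated TCP. I'll open slightly and touch the hub face (57 mm) gently to measure that offset.

{"fn": "apply_moves", "kwargs": {"series": [{"jaw": 0.3,"linear": [0,0,0],"roll": 0},{"jaw": 0.3,"linear": [0,0,0],"roll": 0},{"jaw": 0.3,"linear": [0.003,0,0],"roll": 0},{"jaw": 0.3,"linear": [0.006,0,0],"roll": 0},{"jaw": 0.3,"linear": [0.006,0,0],"roll": 0}]}}

```text
t: 4.88
tool_pos: [0.5254, 0.1288, 0.0191]
orientation: [1.888, 0.575, -1.882]
force: [-0.7, -0.4, -0.2]
opening: 0.0326
```

{"fn": "apply_moves", "kwargs": {"series": [{"jaw": 0.3,"linear": [0.0025,0,0],"roll": 0},{"jaw": 0.3,"linear": [0.005,0,0],"roll": 0},{"jaw": 0.3,"linear": [0.005,0,0],"roll": 0}]}}

```text
t: 5.25
tool_pos: [0.5258, 0.1289, 0.0187]
orientation: [1.888, 0.575, -1.882]
force: [-11.1, -1.2, 21.9]
opening: 0.0324
```

{"fn": "apply_moves", "kwargs": {"series": [{"jaw": 0.3,"linear": [0.0025,0,0],"roll": 0},{"jaw": 0.3,"linear": [0.005,0,0],"roll": 0},{"jaw": 0.3,"linear": [0.005,0,0],"roll": 0}]}}

```text
t: 5.62
tool_pos: [0.5259, 0.1289, 0.0187]
orientation: [1.888, 0.575, -1.882]
force: [-14.7, -2.3, 27.4]
opening: 0.0325
```

{"fn": "apply_moves", "kwargs": {"series": [{"jaw": -1,"linear": [-0.01,0,0],"roll": 0},{"jaw": -1,"linear": [-0.01,0,0],"roll": 0},{"jaw": -1,"linear": [-0.01,0,0],"roll": 0},{"jaw": -1,"linear": [-0.01,0,0],"roll": 0},{"jaw": -1,"linear": [-0.01,0,0],"roll": 0},{"jaw": -1,"linear": [-0.01,0,0],"roll": 0},{"jaw": -1,"linear": [-0.01,0,0],"roll": 0}]}}

```text
t: 6.5
tool_pos: [0.5258, 0.1289, 0.0246]
orientation: [1.888, 0.575, -1.882]
force: [-0.2, -0.0, 1.7]
opening: 0.0923
```

Run:
```python
from h import *
plan([.5254,.1290,-.015],-.98)
```

```text
lin [ 0.0659 -0.0006  0.0007]  roll deg 0.04 (or -179.96) norm 0.0013 | tooly yaw -0.979 tilt [ 0.0027  0.0013 -1.    ] q [1.450e-01 1.020e-01 1.813e+00 1.000e-03 1.223e+00 1.124e+00] t 6.5 pos [0.5258 0.1289 0.0246] F [-0.2 -0.   1.7] open 0.0923
```

{"fn": "apply_moves", "kwargs": {"series": [{"jaw": -1,"linear": [0.03,-0.0006,0.0007],"roll": 0},{"jaw": -1,"linear": [0.06,-0.0006,0.0007],"roll": 0},{"jaw": -1,"linear": [0.066,-0.0006,0.0007],"roll": 0},{"jaw": -1,"linear": [0.066,-0.0006,0.0007],"roll": 0}]}}

```text
t: 7.0
tool_pos: [0.5247, 0.1289, -0.0159]
orientation: [1.886, 0.575, -1.884]
force: [0.3, -0.3, 0.1]
opening: 0.0931
```

{"fn": "apply_moves", "kwargs": {"series": [{"jaw": 0.1,"linear": [0,0,0],"roll": 0},{"jaw": 0.1,"linear": [0,0,0],"roll": 0},{"jaw": 0.1,"linear": [0,0,0],"roll": 0},{"jaw": 0.1,"linear": [0,0,0],"roll": 0},{"jaw": 0.1,"linear": [0,0,0],"roll": 0},{"jaw": 0.1,"linear": [0,0,0],"roll": 0}], "force": 25}}

```text
t: 7.75
tool_pos: [0.525, 0.1284, -0.0158]
orientation: [1.887, 0.574, -1.883]
force: [2.9, -4.0, 0.0]
opening: 0.0516
```

Run:
```python
from h import *
plan([.5254,.1290,-.015],-1.866)
```

```text
lin [-0.0013 -0.0005 -0.001 ]  roll deg 50.79 (or -129.21) norm 1.6931 | tooly yaw -0.980 tilt [ 1.7e-03  6.0e-04 -1.0e+00] q [0.145 0.157 1.836 0.    1.147 1.124] t 7.75 pos [ 0.525   0.1284 -0.0158] F [ 2.9 -4.   0. ] open 0.0516
```

{"fn": "apply_moves", "kwargs": {"series": [{"jaw": 0.1,"linear": [0,0,0],"roll": 0.2},{"jaw": 0.1,"linear": [0,0,0],"roll": 0.4},{"jaw": 0.1,"linear": [0,0,0],"roll": 0.6},{"jaw": 0.1,"linear": [0,0,0],"roll": 0.8},{"jaw": 0.1,"linear": [0,0,0],"roll": 1.0},{"jaw": 0.1,"linear": [0,0,0],"roll": 1.0}], "force": 30}}

```text
t: 8.5
tool_pos: [0.5253, 0.1278, -0.0158]
orientation: [2.19, 0.072, -2.185]
force: [1.9, -4.7, -0.4]
opening: 0.0519
```

Run:
```python
from h import *
plan([.5252,.1288,-.0158],-1.866)
```

```text
lin [ 0.0001 -0.0017  0.    ]  roll deg 20.72 (or -159.28) norm 0.6905 | tooly yaw -1.504 tilt [ 2.e-03 -3.e-04 -1.e+00] q [ 1.440e-01  1.570e-01  1.836e+00 -1.000e-03  1.147e+00  1.649e+00] t 8.5 pos [ 0.5253  0.1278 -0.0158] F [ 1.9 -4.7 -0.4] open 0.0519
```

{"fn": "apply_moves", "kwargs": {"series": [{"jaw": 0.1,"linear": [0,0,0],"roll": 0.2},{"jaw": 0.1,"linear": [0,0,0],"roll": 0.4},{"jaw": 0.1,"linear": [0,0,0],"roll": 0.6},{"jaw": 0.1,"linear": [0,0,0],"roll": 0.69},{"jaw": 0.1,"linear": [0,0,0],"roll": 0.69},{"jaw": 0.1,"linear": [0,0,0],"roll": 0.69}]}}

```text
t: 9.25
tool_pos: [0.5252, 0.1273, -0.0158]
orientation: [-2.066, 0.306, 2.062]
force: [-0.4, -5.0, 1.0]
opening: 0.0515
```

Run:
```python
from h import *
save("w4","wrist",(160,130,350,270),4.2)
plan([.5252,.1288,-.0158],-1.866)
```

```text
lin [ 0.     -0.0023  0.0008]  roll deg 0.10 (or -179.90) norm 0.0035 | tooly yaw -1.864 tilt [ 1.8e-03 -8.0e-04 -1.0e+00] q [ 1.440e-01  1.570e-01  1.836e+00 -1.000e-03  1.147e+00  2.008e+00] t 9.3 pos [ 0.5252  0.1273 -0.0158] F [-0.3 -5.   1.2] open 0.0515
```

View pics/w4.png

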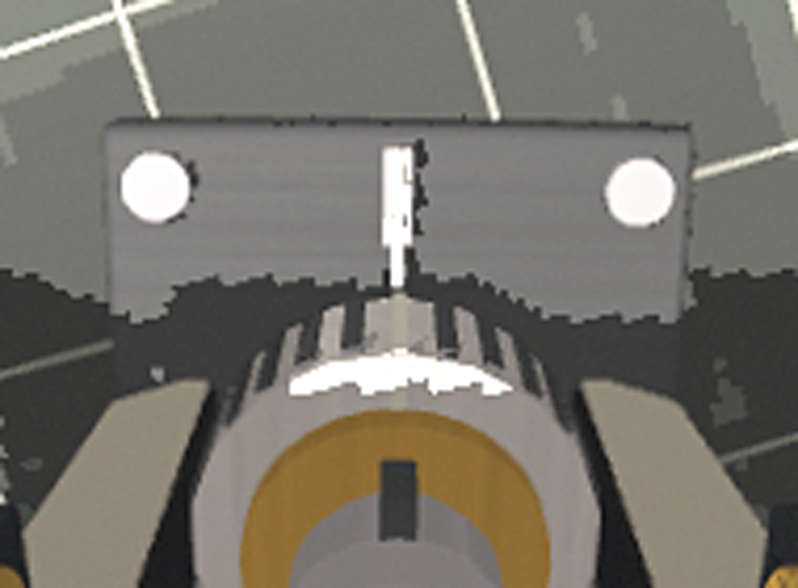

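Run:
```python
from h import *
A=[];b=[]
for p,y in(((.525,.1284),-.98),((.5253,.1278),-1.504),((.5252,.1273),-1.864)):
    u=np.array([np.cos(y),np.sin(y)]);A.append(u);b.append(u@p)
print("grip centre",np.linalg.lstsq(np.array(A),np.array(b),rcond=None))
d=load("w4"); f=lambda u,v,z:at_z(d,(160+u/4.2-.38,130+v/4.2-.38),z)[:2]
s1=f(155,187,.0095);s2=f(641,191,.0095);v=s2-s1
x=np.array([-v[1],v[0]])/np.linalg.norm(v);ang=lambda v:np.arctan2(v[1],v[0])
print("screws",s1,s2,np.linalg.norm(v),"yaw",ang(x),"centre",(s1+s2)/2-x*.03625)
c=(s1+s2)/2-x*.03625
print("key yaw",ang(f(398,465,.072)-f(398,538,.072)),"rib",ang(f(397,150,.016)-f(397,240,.016)),"line",f(400,355,.052),ang(f(400,355,.052)-c))
```

```text
grip centre (array([0.52393315, 0.12769298]), array([3.931674e-10]), np.int32(2), array([1.62182177, 0.60802479]))
screws [0.57022563 0.15244129] [0.54874345 0.08340996] 0.07229667069200207 yaw -0.3016952185340316 centre [0.5248718  0.12869693]
key yaw -0.29209223400895484 rib -0.2927179666409361 line [0.54993449 0.12073874] -0.3074616817184503
```

{"fn": "apply_moves", "kwargs": {"series": [{"jaw": -0.2,"linear": [0,0,0],"roll": 0},{"jaw": -1,"linear": [0,0,0],"roll": 0},{"jaw": -1,"linear": [0,0,0],"roll": 0},{"jaw": -1,"linear": [0,0,0],"roll": 0},{"jaw": -1,"linear": [-0.1,0,0],"roll": 0},{"jaw": -1,"linear": [-0.2,0,0],"roll": 0},{"jaw": -1,"linear": [-0.3,0,0],"roll": 0},{"jaw": -1,"linear": [-0.4,0,0],"roll": 0},{"jaw": -1,"linear": [-0.45,0,0],"roll": 0},{"jaw": -1,"linear": [-0.45,0,0],"roll": 0},{"jaw": -1,"linear": [-0.45,0,0],"roll": 0}]}}

```text
t: 10.68
tool_pos: [0.5242, 0.1275, 0.2527]
orientation: [-2.064, 0.306, 2.064]
force: [-0.5, -0.6, -1.0]
opening: 0.0933
```

Run:
```python
from h import *
save("w5","wrist")
d=load("w5");im=d["pixels"];x0,y0=np.round(proj(d,[.5252,.128,.06])).astype(int)-[50,45]
cv2.imwrite("pics/w5c.png",cv2.resize(im[y0:y0+75,x0:x0+100],None,fx=8,fy=8,interpolation=cv2.INTER_CUBIC));print(x0,y0)
plan([.5,-.15,.3])
hsv=cv2.cvtColor(im,cv2.COLOR_BGR2HSV)
m=((hsv[...,1]<60)&(hsv[...,2]>200)).astype(np.uint8)
n,l,st,ce=cv2.connectedComponentsWithStats(m)
for i in range(1,n):
    if abs(ce[i]-[x0+50,y0+40]).max()<50 and st[i][4]>8: print(st[i],ce[i].round(1),at_z(d,ce[i],.0095).round(4))
```

```text
204 117
lin [-0.0793  0.4542 -0.0957]  | tooly yaw -1.864 tilt [-0.0013 -0.0013 -1.    ] q [ 1.440e-01 -5.200e-02  1.546e+00 -1.000e-03  1.649e+00  2.008e+00] t 10.725 pos [0.5238 0.1274 0.252 ] F [-0.   0.3  0.2] open 0.0928
[253 129   2  11  21] [253.5 133.8] [0.5581 0.1186 0.0095]
[227 130   6   7  33] [229.5 132.6] [0.5704 0.1525 0.0095]
[275 131   6   6  31] [277.6 133.5] [0.5482 0.0837 0.0095]
[235 143  37  31 344] [252.9 155.2] [0.5269 0.1289 0.0095]
[244 157  17  15 183] [252.6 164.3] [0.5136 0.1335 0.0095]
[227 176   6   6  27] [229.7 178.9] [0.5017 0.1742 0.0095]
[274 178   6   4  13] [276.3 179. ] [0.4807 0.1049 0.0095]
```

View pics/w5c.png

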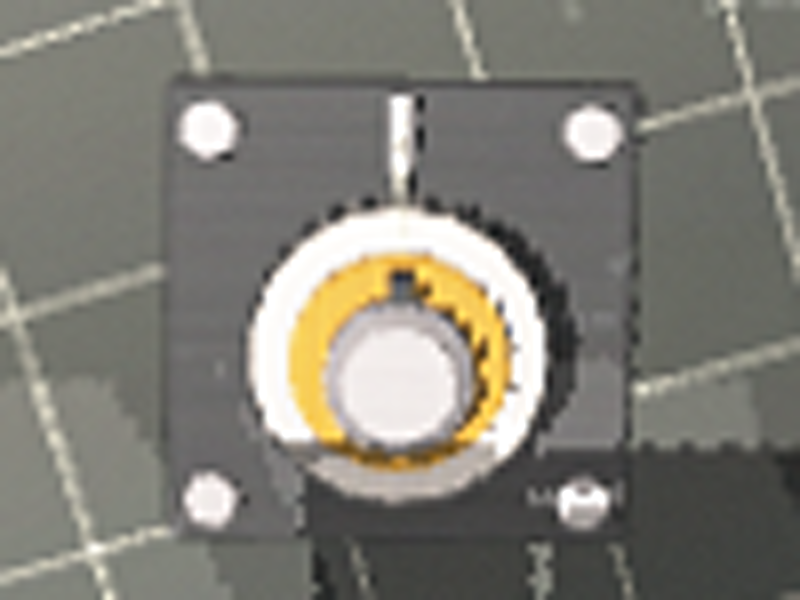

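Run:
```python
from h import *
plan([.46,-.13,.28],-1.84)
```

```text
lin [-0.0459  0.4415 -0.0222]  roll deg -1.38 (or +178.62) norm -0.0461 | tooly yaw -1.864 tilt [-0.0013 -0.0013 -1.    ] q [ 1.440e-01 -5.200e-02  1.546e+00 -1.000e-03  1.649e+00  2.008e+00] t 10.725 pos [0.5238 0.1274 0.252 ] F [-0.   0.3  0.2] open 0.0928
```

{"fn": "apply_moves", "kwargs": {"series": [{"jaw": -1,"linear": [-0.045,0.08,-0.01],"roll": -0.046},{"jaw": -1,"linear": [-0.045,0.18,-0.02],"roll": -0.046},{"jaw": -1,"linear": [-0.045,0.28,-0.022],"roll": -0.046},{"jaw": -1,"linear": [-0.045,0.37,-0.022],"roll": -0.046},{"jaw": -1,"linear": [-0.045,0.44,-0.022],"roll": -0.046},{"jaw": -1,"linear": [-0.045,0.44,-0.022],"roll": -0.046},{"jaw": -1,"linear": [-0.045,0.44,-0.022],"roll": -0.046},{"jaw": -1,"linear": [-0.045,0.44,-0.022],"roll": -0.046}]}}

```text
t: 11.72
tool_pos: [0.4603, -0.1279, 0.2788]
orientation: [-2.077, 0.281, 2.081]
force: [0.6, 0.4, 0.3]
opening: 0.0926
```

Run:
```python
from h import *
save("w6","wrist")
d=load("w6");im=d["pixels"];c=np.round(proj(d,[.548,-.156,.08])).astype(int)
x0,y0=c-[50,40];print(x0,y0)
cv2.imwrite("pics/w6c.png",cv2.resize(im[y0:y0+75,x0:x0+100],None,fx=8,fy=8,interpolation=cv2.INTER_CUBIC))
plan([.46,-.13,.28],-1.84)
```

```text
207 55
lin [-0.0017  0.0034 -0.0004]  roll deg 0.10 (or -179.90) norm 0.0033 | tooly yaw -1.838 tilt [-2.e-03 -8.e-04 -1.e+00] q [-3.770e-01 -2.210e-01  1.651e+00 -1.000e-03  1.713e+00  1.461e+00] t 11.775 pos [ 0.4603 -0.128   0.279 ] F [-0.2  0.1  0.2] open 0.093
```

View pics/w6c.png

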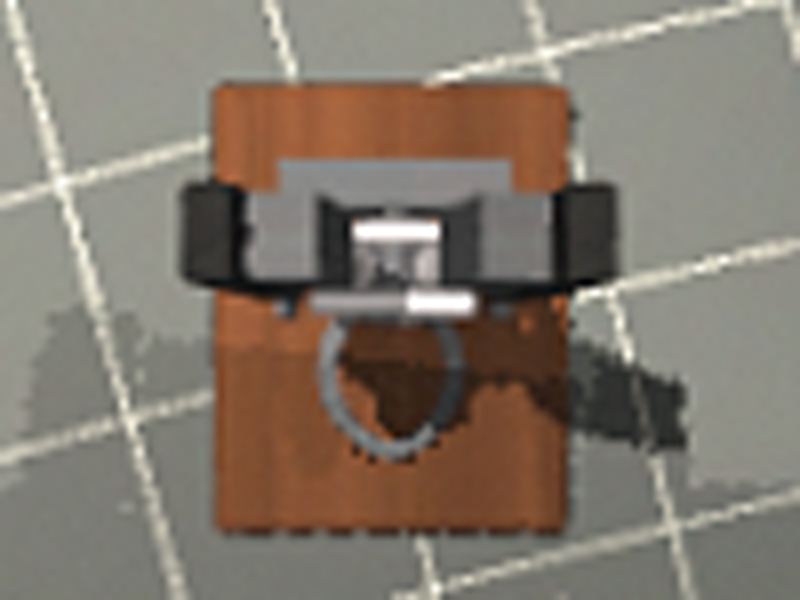

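Run:
```python
from h import *
d=load("w6"); f=lambda u,v,z:at_z(d,(207+u/8-.44,55+v/8-.44),z)[:2]
hl=f(211,233,.168);hr=f(588,233,.168);c=(hl+hr)/2;v=hr-hl
print("handles",hl,hr,np.linalg.norm(v),"axis",c,"yaw y",np.arctan2(v[1],v[0]),"depthx",np.linalg.norm(f(588,183,.168)-f(588,283,.168)))
rl=f(322,372,.0135);rr=f(464,372,.0135);rb=f(393,458,.0135);print("ring",(rl+rr)/2,np.linalg.norm(rl-rr),"back",rb)
x=np.array([np.cos(-.267),np.sin(-.267)]);y=np.array([-x[1],x[0]])
print("axis-back along x",(c-rb)@x,"lat",(c-rb)@y,(c-(rl+rr)/2)@y)
st=[f(215,85,.012),f(568,85,.012),f(568,528,.012),f(218,530,.012)];print(st,np.mean(st,0))
e=st[0]-st[3]+st[1]-st[2];print("stand yaw",np.arctan2(e[1],e[0]))
yy=-1.838;tz=np.array([np.sin(yy),-np.cos(yy)])
plan([c[0],c[1],.28],-1.838)
```

```text
handles [ 0.56342281 -0.1326546 ] [ 0.55057712 -0.17997207] 0.0490301427914623 axis [ 0.55699996 -0.15631333] yaw y -1.835885920315901 depthx 0.013322675296616564
ring [ 0.54080933 -0.152338  ] 0.027601787247754788 back [ 0.52441505 -0.14785322]
axis-back along x 0.03366243106019586 lat 0.00043682353982985386 0.00043724915565133336
[array([ 0.60529773, -0.13418194]), array([ 0.58730872, -0.20033278]), array([ 0.50211947, -0.17747602]), array([ 0.51986494, -0.11096265])] [ 0.55364771 -0.15573835]
stand yaw -0.2637560357712905
lin [-0.002   0.003  -0.1679]  roll deg -0.02 (or +179.98) norm -0.0006 | tooly yaw -1.838 tilt [-2.e-03 -8.e-04 -1.e+00] q [-3.770e-01 -2.210e-01  1.651e+00 -1.000e-03  1.713e+00  1.461e+00] t 11.775 pos [ 0.4603 -0.128   0.279 ] F [-0.2  0.1  0.2] open 0.093
```

{"fn": "apply_moves", "kwargs": {"series": [{"jaw": -1,"linear": [0,0.005,-0.06],"roll": 0},{"jaw": -1,"linear": [0,0.005,-0.13],"roll": 0},{"jaw": -1,"linear": [0,0.005,-0.166],"roll": 0},{"jaw": -1,"linear": [0,0.005,-0.166],"roll": 0},{"jaw": -1,"linear": [0,0.005,-0.166],"roll": 0}]}}

```text
t: 12.4
tool_pos: [0.5552, -0.1564, 0.2787]
orientation: [-2.077, 0.28, 2.082]
force: [-0.7, -0.2, -0.6]
opening: 0.0929
```

Run:
```python
from h import *
save("w7","wrist")
plan([.5556,-.1574,.087],-1.838)
```

```text
lin [ 0.32    0.0009 -0.0017]  roll deg 0.03 (or -179.97) norm 0.0010 | tooly yaw -1.837 tilt [-2.e-03 -8.e-04 -1.e+00] q [-3.630e-01  5.000e-02  1.396e+00 -1.000e-03  1.698e+00  1.475e+00] t 12.45 pos [ 0.5551 -0.1565  0.279 ] F [-0.3  0.1 -0.3] open 0.0928
```

{"fn": "apply_moves", "kwargs": {"series": [{"jaw": -1,"linear": [0.06,0.0009,-0.0017],"roll": 0},{"jaw": -1,"linear": [0.12,0.0009,-0.0017],"roll": 0},{"jaw": -1,"linear": [0.18,0.0009,-0.0017],"roll": 0},{"jaw": -1,"linear": [0.22,0.0009,-0.0017],"roll": 0},{"jaw": -1,"linear": [0.25,0.0009,-0.0017],"roll": 0},{"jaw": -1,"linear": [0.25,0.0009,-0.0017],"roll": 0}]}}

```text
t: 13.2
tool_pos: [0.5546, -0.157, 0.128]
orientation: [-2.075, 0.279, 2.083]
force: [0.4, -0.4, -0.2]
opening: 0.0927
```

Run:
```python
from h import *
plan([.5556,-.1574,.087],-1.838)
```

```text
lin [ 0.0683  0.0002 -0.0021]  roll deg 0.03 (or -179.97) norm 0.0011 | tooly yaw -1.837 tilt [-0.004 -0.    -1.   ] q [-3.640e-01  1.010e-01  1.616e+00 -1.000e-03  1.428e+00  1.474e+00] t 13.2 pos [ 0.5546 -0.157   0.128 ] F [ 0.4 -0.4 -0.2] open 0.0927
```

{"fn": "apply_moves", "kwargs": {"series": [{"jaw": -1,"linear": [0.02,0.0002,-0.002],"roll": 0},{"jaw": -1,"linear": [0.045,0.0002,-0.002],"roll": 0},{"jaw": -1,"linear": [0.068,0.0002,-0.002],"roll": 0},{"jaw": -1,"linear": [0.068,0.0002,-0.002],"roll": 0},{"jaw": -1,"linear": [0.068,0.0002,-0.002],"roll": 0}]}}

```text
t: 13.82
tool_pos: [0.5556, -0.1574, 0.0873]
orientation: [-2.075, 0.279, 2.083]
force: [0.4, 0.3, 0.8]
opening: 0.0928
```

Run:
```python
from h import *
save("w8","wrist")
plan([.5556,-.1574,.087],-1.838)
im=load("w8")["pixels"]
cv2.imwrite("pics/w8c.png",cv2.resize(im[150:384,110:400],None,fx=2.6,fy=2.5,interpolation=cv2.INTER_CUBIC))
```

```text
lin [ 0.0011 -0.0001  0.0005]  roll deg 0.03 (or -179.97) norm 0.0010 | tooly yaw -1.837 tilt [-3.3e-03 -3.0e-04 -1.0e+00] q [-3.640e-01  1.360e-01  1.654e+00 -1.000e-03  1.355e+00  1.474e+00] t 13.875 pos [ 0.5559 -0.1575  0.0877] F [-0.4  0.8  0.7] open 0.0929
```

{"fn": "apply_moves", "kwargs": {"series": [{"jaw": -0.3,"linear": [0,0,0],"roll": 0},{"jaw": 0,"linear": [0,0,0],"roll": 0},{"jaw": 0.2,"linear": [0,0,0],"roll": 0},{"jaw": 0.5,"linear": [0,0,0],"roll": 0},{"jaw": 0.7,"linear": [0,0,0],"roll": 0},{"jaw": 0.7,"linear": [0,0,0],"roll": 0},{"jaw": 0.7,"linear": [0,0,0],"roll": 0},{"jaw": 0.7,"linear": [0,0,0],"roll": 0}], "force": 40}}

```text
t: 14.88
tool_pos: [0.5581, -0.1574, 0.0901]
orientation: [-2.081, 0.279, 2.078]
force: [1.9, 2.9, 9.4]
opening: 0.0326
```

Run:
```python
from h import *
save("w9","wrist")
plan([.5556,-.1574,.087],-1.838)
im=load("w9")["pixels"]
cv2.imwrite("pics/w9c.png",cv2.resize(im[150:384,110:400],None,fx=2.6,fy=2.5,interpolation=cv2.INTER_CUBIC))
```

```text
lin [0.0052 0.0012 0.0041]  roll deg 0.05 (or -179.95) norm 0.0016 | tooly yaw -1.837 tilt [ 1.5e-03 -6.0e-04 -1.0e+00] q [-0.363  0.134  1.651  0.     1.355  1.474] t 14.925 pos [ 0.5581 -0.1574  0.0901] F [1.7 3.  9.9] open 0.0328
```

{"fn": "apply_moves", "kwargs": {"series": [{"jaw": 0.7,"linear": [-0.01,0,0],"roll": 0},{"jaw": 0.7,"linear": [-0.03,0,0],"roll": 0},{"jaw": 0.7,"linear": [-0.05,0,0],"roll": 0},{"jaw": 0.7,"linear": [-0.08,0,0],"roll": 0},{"jaw": 0.7,"linear": [-0.12,0,0],"roll": 0},{"jaw": 0.7,"linear": [-0.16,0,0],"roll": 0},{"jaw": 0.7,"linear": [-0.2,0,0],"roll": 0},{"jaw": 0.7,"linear": [-0.24,0,0],"roll": 0},{"jaw": 0.7,"linear": [-0.25,0,0],"roll": 0},{"jaw": 0.7,"linear": [-0.25,0,0],"roll": 0}]}}

```text
t: 16.18
tool_pos: [0.5581, -0.1573, 0.2405]
orientation: [-2.082, 0.279, 2.077]
force: [-0.5, 0.4, -3.1]
opening: 0.0325
```

Run:
```python
from h import *
x=np.array([np.cos(-.304),np.sin(-.304)])
save("wa","wrist")
for c in([.5239,.1277],[.5253,.1288]): print(np.array(c)+x*.0157)
t=np.array([.5239,.1277])+x*.0157
plan([t[0],t[1],.245],-.304-np.pi/2)
```

```text
[0.5388801  0.12300037]
[0.5402801  0.12410037]
lin [-0.0093 -0.4421  0.1531]  roll deg 2.15 (or -177.85) norm 0.0718 | tooly yaw -1.837 tilt [ 9.e-04 -1.e-04 -1.e+00] q [-0.363  0.056  1.46   0.     1.624  1.474] t 16.225 pos [ 0.5576 -0.1571  0.2395] F [-0.3  0.  -2.5] open 0.0331
```

Run:
```python
from h import *
plan([.5404,.1226,.245],-.304-np.pi/2)
```

```text
lin [-0.0092 -0.4421  0.1504]  roll deg 2.15 (or -177.85) norm 0.0718 | tooly yaw -1.837 tilt [ 9.e-04 -1.e-04 -1.e+00] q [-0.363  0.056  1.46   0.     1.624  1.474] t 16.225 pos [ 0.5576 -0.1571  0.2395] F [-0.3  0.  -2.5] open 0.0331
```

{"fn": "apply_moves", "kwargs": {"series": [{"jaw": 0.7,"linear": [-0.009,-0.03,0.01],"roll": 0.02},{"jaw": 0.7,"linear": [-0.009,-0.09,0.03],"roll": 0.04},{"jaw": 0.7,"linear": [-0.009,-0.16,0.055],"roll": 0.072},{"jaw": 0.7,"linear": [-0.009,-0.23,0.08],"roll": 0.072},{"jaw": 0.7,"linear": [-0.009,-0.3,0.103],"roll": 0.072},{"jaw": 0.7,"linear": [-0.009,-0.36,0.124],"roll": 0.072},{"jaw": 0.7,"linear": [-0.009,-0.41,0.141],"roll": 0.072},{"jaw": 0.7,"linear": [-0.009,-0.435,0.149],"roll": 0.072},{"jaw": 0.7,"linear": [-0.009,-0.442,0.1504],"roll": 0.072},{"jaw": 0.7,"linear": [-0.009,-0.442,0.1504],"roll": 0.072},{"jaw": 0.7,"linear": [-0.009,-0.442,0.1504],"roll": 0.072}]}}

```text
t: 17.6
tool_pos: [0.5406, 0.1214, 0.2448]
orientation: [-2.058, 0.317, 2.056]
force: [1.0, -0.8, -2.8]
opening: 0.0327
```

Run:
```python
from h import *
plan([.5404,.1226,.175],-.304-np.pi/2)
```

```text
lin [ 0.1163 -0.0018  0.001 ]  roll deg -0.08 (or +179.92) norm -0.0025 | tooly yaw -1.876 tilt [ 8.e-04 -5.e-04 -1.e+00] q [ 1.290e-01 -1.300e-02  1.521e+00 -1.000e-03  1.633e+00  2.005e+00] t 17.6 pos [0.5406 0.1214 0.2448] F [ 1.  -0.8 -2.8] open 0.0327
```

{"fn": "apply_moves", "kwargs": {"series": [{"jaw": 0.7,"linear": [0.03,-0.0018,0.001],"roll": 0},{"jaw": 0.7,"linear": [0.07,-0.0018,0.001],"roll": 0},{"jaw": 0.7,"linear": [0.1,-0.0018,0.001],"roll": 0},{"jaw": 0.7,"linear": [0.116,-0.0018,0.001],"roll": 0},{"jaw": 0.7,"linear": [0.116,-0.0018,0.001],"roll": 0},{"jaw": 0.7,"linear": [0.116,-0.0018,0.001],"roll": 0}]}}

```text
t: 18.35
tool_pos: [0.5409, 0.1227, 0.176]
orientation: [-2.059, 0.316, 2.055]
force: [-0.2, 1.3, -3.0]
opening: 0.0329
```

Run:
```python
from h import *
plan([.5404,.1226,.175],-.304-np.pi/2)
save("wb","wrist");save("sb","scene");save("tb","top")
def crop(n,x0,y0,w,h,W,H): return cv2.resize(load(n)["pixels"][y0:y0+h,x0:x0+w],(W,H),interpolation=cv2.INTER_CUBIC)
ps=proj(load("sb"),[.535,.125,.1]);pt=proj(load("tb"),[.53,.128,.08]);print(ps,pt)
a=crop("wb",160,110,190,150,400,316)
xs,ys=np.round(ps).astype(int)-[30,24];xt,yt=np.round(pt).astype(int)-[30,24]
print("scene org",xs,ys,"top org",xt,yt)
b=crop("sb",xs,ys,60,60,400,400);c=crop("tb",xt,yt,60,48,400,320)
L=np.zeros((600,800,3),np.uint8);L[:316,:400]=crop("wb",160,110,190,150,400,316)
L[:400,400:]=b;L[316:600,:400]=cv2.resize(c,(400,320))[:284];L[400:,400:]=crop("sb",xs-60,ys-10,120,60,400,200)
cv2.imwrite("pics/comb.png",L)
```

```text
lin [0.0017 0.0004 0.0008]  roll deg -0.07 (or +179.93) norm -0.0025 | tooly yaw -1.876 tilt [ 2.1e-03 -3.0e-04 -1.0e+00] q [ 1.310e-01  8.000e-03  1.624e+00 -1.000e-03  1.507e+00  2.007e+00] t 18.35 pos [0.5409 0.1227 0.176 ] F [-0.2  1.3 -3. ] open 0.0329
[280.43051124 161.1295055 ] [193.3424412  191.23735432]
scene org 250 137 top org 163 167
```

View pics/comb.png

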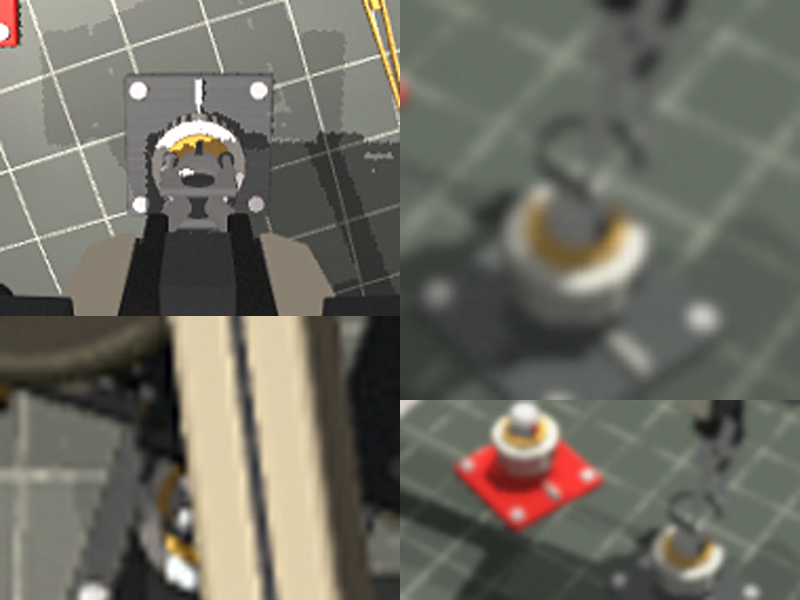

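```bash
cat > fit.py <<'E'
from h import *
def holder(d):
    g=cv2.cvtColor(d["pixels"],cv2.COLOR_BGR2GRAY).astype(float); out=[]
    x=np.array([np.cos(-.304),np.sin(-.304)]);y=np.array([-x[1],x[0]])
    for a,b in((1,1),(1,-1),(-1,1),(-1,-1)):
        P=np.array([.5239,.1277])+.03625*(a*x+b*y); u,v=np.round(proj(d,[*P,.0095])).astype(int)
        w=g[v-5:v+6,u-5:u+6]; w=np.clip(w-np.percentile(w,70),0,None); yy,xx=np.mgrid[v-5:v+6,u-5:u+6]
        c=np.array([(w*xx).sum(),(w*yy).sum()])/w.sum(); q=at_z(d,c,.0095)[:2]-.03625*(a*x+b*y)
        out.append(q); print("  screw",a,b,w.max().round(0),q.round(4))
    return out
def ring(d,z,guess,vmax,R_=.01675,yaw=-.304,amin=50):
    g=cv2.cvtColor(d["pixels"],cv2.COLOR_BGR2GRAY).astype(np.float32)
    t=np.radians(np.arange(amin,360-amin,2))+yaw; best=[]
    def samp(c,r):
        uv=np.array([proj(d,[c[0]+r*np.cos(a),c[1]+r*np.sin(a),z]) for a in t],np.float32)
        return cv2.remap(g,uv[:,0].copy(),uv[:,1].copy(),cv2.INTER_CUBIC).ravel(),uv[:,1]
    for dx in np.arange(-.007,.0071,.001):
        for dy in np.arange(-.007,.0071,.001):
            c=guess+np.array([dx,dy]); m,v=samp(c,R_); o,_=samp(c,R_+.006); i,_=samp(c,R_-.006); k=v<vmax
            best.append(((m-.5*o-.5*i)[k].mean(),*c))
    best.sort(); return best[:6]
E
python3 - <<'E'
from fit import *
d=load("sb"); h=holder(d)
for vm in(158,161,164):
  for z in(.098,.1):
    b=ring(d,z,np.array([.5255,.1275]),vm); print(vm,z,[tuple(np.round(q,4)) for q in b[:4]])
E
```

```text
screw 1 1 95.0 [0.523  0.1287]
  screw 1 -1 94.0 [0.5227 0.1293]
  screw -1 1 62.0 [0.5187 0.1355]
  screw -1 -1 59.0 [0.5235 0.1292]
158 0.098 [(np.float64(-16.9852), np.float64(0.5255), np.float64(0.1265)), (np.float64(-16.8528), np.float64(0.5255), np.float64(0.1275)), (np.float64(-16.7113), np.float64(0.5265), np.float64(0.1265)), (np.float64(-16.4202), np.float64(0.5265), np.float64(0.1275))]
158 0.1 [(np.float64(-17.0778), np.float64(0.5265), np.float64(0.1255)), (np.float64(-16.8315), np.float64(0.5265), np.float64(0.1245)), (np.float64(-16.618), np.float64(0.5275), np.float64(0.1255)), (np.float64(-16.4482), np.float64(0.5275), np.float64(0.1245))]
161 0.098 [(np.float64(-18.7185), np.float64(0.5265), np.float64(0.1265)), (np.float64(-18.2024), np.float64(0.5255), np.float64(0.1275)), (np.float64(-18.1848), np.float64(0.5265), np.float64(0.1275)), (np.float64(-18.0563), np.float64(0.5255), np.float64(0.1265))]
161 0.1 [(np.float64(-18.6113), np.float64(0.5275), np.float64(0.1245)), (np.float64(-18.5302), np.float64(0.5275), np.float64(0.1255)), (np.float64(-18.4689), np.float64(0.5265), np.float64(0.1255)), (np.float64(-17.8711), np.float64(0.5265), np.float64(0.1245))]
164 0.098 [(np.float64(-22.5381), np.float64(0.5265), np.float64(0.1275)), (np.float64(-22.4474), np.float64(0.5255), np.float64(0.1275)), (np.float64(-21.9625), np.float64(0.5265), np.float64(0.1265)), (np.float64(-21.4304), np.float64(0.5275), np.float64(0.1265))]
164 0.1 [(np.float64(-22.4252), np.float64(0.5275), np.float64(0.1255)), (np.float64(-22.2542), np.float64(0.5265), np.float64(0.1255)), (np.float64(-21.9023), np.float64(0.5265), np.float64(0.1265)), (np.float64(-21.3884), np.float64(0.5275), np.float64(0.1245))]
```

Run:
```python
from h import *
plan([.5379,.1233,.160],-.304-np.pi/2)
```

```text
lin [0.027  0.0007 0.0053]  roll deg -0.07 (or +179.93) norm -0.0024 | tooly yaw -1.876 tilt [ 2.5e-03 -3.0e-04 -1.0e+00] q [ 1.310e-01  8.000e-03  1.624e+00 -1.000e-03  1.507e+00  2.007e+00] t 18.5 pos [0.541  0.1227 0.1762] F [ 0.3 -0.1 -2.6] open 0.0328
```

{"fn": "apply_moves", "kwargs": {"series": [{"jaw": 0.7,"linear": [0.008,0.0007,0.0053],"roll": 0},{"jaw": 0.7,"linear": [0.018,0.0007,0.0053],"roll": 0},{"jaw": 0.7,"linear": [0.027,0.0007,0.0053],"roll": 0},{"jaw": 0.7,"linear": [0.027,0.0007,0.0053],"roll": 0},{"jaw": 0.7,"linear": [0.027,0.0007,0.0053],"roll": 0}]}}

```text
t: 19.12
tool_pos: [0.5379, 0.1233, 0.1599]
orientation: [-2.059, 0.316, 2.054]
force: [-0.2, -1.0, -3.0]
opening: 0.0328
```

Run:
```python
from fit import *
save("sc","scene");save("wc","wrist")
d=load("sc"); s=read_state(); z=s["tool_pos"][2]-.0781+.0015
x=np.array([np.cos(-.304),np.sin(-.304)]);y=np.array([-x[1],x[0]])
H=np.array([.5231,.1291])
for vm in(160,163,166,169):
    b=np.array([q[1:] for q in ring(d,z,np.array([.523,.1275]),vm)][:5]).mean(0); print(vm,b.round(4),"rel x,y",((b-H)@x).round(4),((b-H)@y).round(4))
print(proj(d,[.5231,.1291,z]))
plan([.5379,.1233,.150],-.304-np.pi/2)
```

```text
160 [0.5234 0.1267] rel x,y 0.001 -0.0022
163 [0.524  0.1265] rel x,y 0.0016 -0.0022
166 [0.5238 0.1259] rel x,y 0.0016 -0.0028
169 [0.5242 0.1261] rel x,y 0.0019 -0.0025
[276.66650865 162.69308177]
lin [0.017  0.0001 0.0003]  roll deg -0.07 (or +179.93) norm -0.0024 | tooly yaw -1.876 tilt [ 2.8e-03 -2.0e-04 -1.0e+00] q [ 1.330e-01  8.000e-03  1.653e+00 -1.000e-03  1.478e+00  2.009e+00] t 19.225 pos [0.5381 0.1233 0.1602] F [-0.1 -0.3 -1.5] open 0.0329fit.py:20: RuntimeWarning: Mean of empty slice.
  best.append(((m-.5*o-.5*i)[k].mean(),*c))
  ret = ret.dtype.type(ret / rcount)
```

{"fn": "apply_moves", "kwargs": {"series": [{"jaw": 0.7,"linear": [0.007,0.0001,0.0013],"roll": 0},{"jaw": 0.7,"linear": [0.014,0.0001,0.0013],"roll": 0},{"jaw": 0.7,"linear": [0.018,0.0001,0.0013],"roll": 0},{"jaw": 0.7,"linear": [0.018,0.0001,0.0013],"roll": 0}]}}

```text
t: 19.73
tool_pos: [0.5371, 0.1234, 0.149]
orientation: [-2.059, 0.317, 2.055]
force: [-0.0, -0.2, -3.5]
opening: 0.0329
```

Run:
```python
from h import *
plan([.5379,.1233,.145],-.304-np.pi/2)
s=read_state();x=np.array([np.cos(-.304),np.sin(-.304)]);y=np.array([-x[1],x[0]]);p=s["tool_pos"][:2]-[.5239,.1277]
print("holder frame pos",p@x,p@y,"F",s["force"][:2]@x,s["force"][:2]@y,s["force"][2],s["wrist_torque"])
```

```text
lin [ 0.0066 -0.0002 -0.0013]  roll deg -0.08 (or +179.92) norm -0.0026 | tooly yaw -1.876 tilt [ 2.1e-03 -3.0e-04 -1.0e+00] q [ 1.330e-01  1.300e-02  1.669e+00 -1.000e-03  1.458e+00  2.009e+00] t 19.725 pos [0.5371 0.1234 0.149 ] F [-0.  -0.2 -3.5] open 0.0329
holder frame pos 0.013856791564484248 -0.0001534248231461436 F 0.03411860133617366 -0.15088329776657097 -3.470658436662491 [ 0.04953379 -0.00093861  0.01244414]
```

{"fn": "apply_moves", "kwargs": {"series": [{"jaw": 0.7,"linear": [0.005,0,0],"roll": 0},{"jaw": 0.7,"linear": [0.009,0,0],"roll": 0},{"jaw": 0.7,"linear": [0.009,0,0],"roll": 0}]}}

```text
t: 20.1
tool_pos: [0.5369, 0.1234, 0.1432]
orientation: [-2.059, 0.317, 2.055]
force: [-0.2, -1.1, -2.5]
opening: 0.0329
```

{"fn": "apply_moves", "kwargs": {"series": [{"jaw": 0.7,"linear": [0,0,-0.003],"roll": 0},{"jaw": 0.7,"linear": [0,0,-0.006],"roll": 0},{"jaw": 0.7,"linear": [0,0,-0.006],"roll": 0}]}}

```text
t: 20.48
tool_pos: [0.5405, 0.1222, 0.1433]
orientation: [-2.059, 0.317, 2.055]
force: [-0.0, 0.7, -3.3]
opening: 0.033
```

{"fn": "apply_moves", "kwargs": {"series": [{"jaw": 0.7,"linear": [0,0,-0.002],"roll": 0},{"jaw": 0.7,"linear": [0,0,-0.004],"roll": 0},{"jaw": 0.7,"linear": [0,0,-0.004],"roll": 0}]}}

```text
t: 20.85
tool_pos: [0.5421, 0.1217, 0.143]
orientation: [-2.057, 0.317, 2.057]
force: [-3.4, 0.5, -3.1]
opening: 0.0331
```

{"fn": "apply_moves", "kwargs": {"series": [{"jaw": 0.7,"linear": [0,0,0.004],"roll": 0},{"jaw": 0.7,"linear": [0,0,0.008],"roll": 0},{"jaw": 0.7,"linear": [0,0,0.011],"roll": 0},{"jaw": 0.7,"linear": [0,0,0.011],"roll": 0}]}}

```text
t: 21.35
tool_pos: [0.5359, 0.1237, 0.1432]
orientation: [-2.058, 0.316, 2.056]
force: [0.9, 0.4, -3.3]
opening: 0.0326
```

```bash
cat >> h.py <<'E'
def hf():
    s=read_state();x=np.array([np.cos(-.304),np.sin(-.304)]);y=np.array([-x[1],x[0]]);p=s["tool_pos"][:2]-[.5239,.1277]
    print("holder-frame x,y mm",(p@x*1e3).round(2),(p@y*1e3).round(2),"F",(s["force"][:2]@x).round(1),(s["force"][:2]@y).round(1),s["force"][2].round(1),"z",s["tool_pos"][2],"t",s["t"])
E
python3 -c "
from h import *
hf()"
```

```text
holder-frame x,y mm 12.63 -0.19 F 0.7 0.6 -3.3 z 0.14318731185402206 t 21.35
```

{"fn": "apply_moves", "kwargs": {"series": [{"jaw": 0.7,"linear": [0,0,0.002],"roll": 0},{"jaw": 0.7,"linear": [0,0,0.004],"roll": 0},{"jaw": 0.7,"linear": [0,0,0.004],"roll": 0}]}}

```text
t: 21.72
tool_pos: [0.534, 0.1245, 0.1434]
orientation: [-2.059, 0.316, 2.055]
force: [2.1, 0.4, -2.3]
opening: 0.0326
```

```bash
python3 -c "
from h import *
hf()"
```

```text
holder-frame x,y mm 10.59 -0.04 F 1.9 1.0 -2.3 z 0.1434042272545877 t 21.725
```

{"fn": "apply_moves", "kwargs": {"series": [{"jaw": 0.7,"linear": [0,0,-0.004],"roll": 0},{"jaw": 0.7,"linear": [0,0,-0.008],"roll": 0},{"jaw": 0.7,"linear": [0,0,-0.0105],"roll": 0},{"jaw": 0.7,"linear": [0,0,-0.0105],"roll": 0}]}}

```text
t: 22.22
tool_pos: [0.54, 0.1225, 0.1433]
orientation: [-2.058, 0.316, 2.056]
force: [0.4, 0.1, -2.6]
opening: 0.0326
```

```bash
python3 -c "
from h import *
hf();save('sd','scene');save('wd','wrist')"
```

```text
holder-frame x,y mm 16.9 -0.12 F 0.4 0.2 -2.6 z 0.14327215777057206 t 22.225
```

{"fn": "apply_moves", "kwargs": {"series": [{"jaw": 0.7,"linear": [0,0,-0.0015],"roll": 0},{"jaw": 0.7,"linear": [0,0,-0.003],"roll": 0},{"jaw": 0.7,"linear": [0,0,-0.003],"roll": 0}]}}

```text
t: 22.7
tool_pos: [0.5415, 0.1221, 0.1432]
orientation: [-2.058, 0.316, 2.056]
force: [0.7, 0.0, -2.5]
opening: 0.033
```

```bash
python3 -c "
from h import *
hf()"
```

```text
holder-frame x,y mm 18.44 -0.1 F 0.6 0.2 -2.5 z 0.1432386646395476 t 22.7
```

{"fn": "apply_moves", "kwargs": {"series": [{"jaw": 0.7,"linear": [0,0,0.0034],"roll": 0},{"jaw": 0.7,"linear": [0,0,0.0034],"roll": 0},{"jaw": 0.7,"linear": [0,0.002,0.0034],"roll": 0},{"jaw": 0.7,"linear": [0,0.004,0.0034],"roll": 0},{"jaw": 0.7,"linear": [0,0.004,0.0034],"roll": 0}]}}

```text
t: 23.32
tool_pos: [0.5389, 0.1204, 0.1433]
orientation: [-2.058, 0.316, 2.056]
force: [0.3, -0.3, -2.6]
opening: 0.0325
```

```bash
python3 -c "
from h import *
hf()"
```

```text
holder-frame x,y mm 16.46 -2.46 F 0.4 -0.2 -2.6 z 0.14328402451263864 t 23.325
```

{"fn": "apply_moves", "kwargs": {"series": [{"jaw": 0.7,"linear": [0,-0.003,0],"roll": 0},{"jaw": 0.7,"linear": [0,-0.006,0],"roll": 0},{"jaw": 0.7,"linear": [0,-0.0075,0],"roll": 0},{"jaw": 0.7,"linear": [0,-0.0075,0],"roll": 0}]}}

```text
t: 23.82
tool_pos: [0.5402, 0.1248, 0.1433]
orientation: [-2.058, 0.316, 2.056]
force: [-0.4, 0.3, -2.6]
opening: 0.0325
```

```bash
python3 -c "
from h import *
hf()"
```

```text
holder-frame x,y mm 16.42 2.11 F -0.5 0.2 -2.6 z 0.14325265524555136 t 23.825
```

{"fn": "apply_moves", "kwargs": {"series": [{"jaw": 0.7,"linear": [0,0.0037,0],"roll": 0},{"jaw": 0.7,"linear": [0,0.0037,0],"roll": 0},{"jaw": 0.7,"linear": [0.005,0.0037,0],"roll": 0},{"jaw": 0.7,"linear": [0.0095,0.0037,0],"roll": 0},{"jaw": 0.7,"linear": [0.0095,0.0037,0],"roll": 0}]}}

```text
t: 24.45
tool_pos: [0.5392, 0.1227, 0.137]
orientation: [-2.057, 0.316, 2.057]
force: [0.2, 0.1, -2.3]
opening: 0.0327
```

```bash
python3 -c "
from h import *
hf()"
```

```text
holder-frame x,y mm 16.12 -0.23 F 0.2 0.1 -2.3 z 0.13703588810396183 t 24.45
```

{"fn": "apply_moves", "kwargs": {"series": [{"jaw": 0.7,"linear": [0.002,0,0],"roll": 0},{"jaw": 0.7,"linear": [0.0035,0,0],"roll": 0},{"jaw": 0.7,"linear": [0.0035,0,0],"roll": 0}]}}

```text
t: 24.82
tool_pos: [0.5398, 0.1227, 0.1364]
orientation: [-2.059, 0.316, 2.055]
force: [-1.6, -0.5, 5.8]
opening: 0.0326
```

```bash
python3 -c "
from h import *
hf()"
```

```text
holder-frame x,y mm 16.72 -0.05 F -1.4 -1.0 5.8 z 0.13638200043102888 t 24.825
```

Run:
```python
from h import *
save("we","wrist"); hf()
g=lambda n:cv2.cvtColor(load(n)["pixels"],cv2.COLOR_BGR2GRAY)
for nm,(x0,y0,x1,y1) in {"pivot":(238,198,269,216),"tips":(234,178,273,200),"handles":(225,215,282,250)}.items():
    for ref in("wa","wb"):
        t=g(ref)[y0:y1,x0:x1]
        for n in("wc","wd","we"):
            s=cv2.resize(g(n)[y0-10:y1+10,x0-10:x1+10],None,fx=4,fy=4,interpolation=cv2.INTER_CUBIC)
            r=cv2.matchTemplate(s,cv2.resize(t,None,fx=4,fy=4,interpolation=cv2.INTER_CUBIC),cv2.TM_CCOEFF_NORMED)
            _,m,_,l=cv2.minMaxLoc(r);print(nm,ref,n,round(m,3),(l[0]/4-10,l[1]/4-10))
```

```text
holder-frame x,y mm 16.72 -0.04 F -0.8 -1.2 5.2 z 0.13636064087945243 t 24.875
pivot wa wc 0.895 (0.0, 0.0)
pivot wa wd 0.962 (0.0, 0.0)
pivot wa we 0.935 (0.0, 0.25)
pivot wb wc 0.989 (0.0, 0.0)
pivot wb wd 0.933 (0.0, 0.0)
pivot wb we 0.944 (0.0, 0.25)
tips wa wc 0.316 (-0.25, 1.25)
tips wa wd 0.396 (-2.75, 9.25)
tips wa we 0.445 (-3.0, 9.5)
tips wb wc 0.759 (-0.25, 0.25)
tips wb wd 0.569 (0.25, 0.5)
tips wb we 0.493 (0.5, 1.0)
handles wa wc 0.959 (0.0, -0.25)
handles wa wd 0.901 (-0.25, -0.25)
handles wa we 0.894 (-0.25, 0.0)
handles wb wc 0.99 (0.0, 0.0)
handles wb wd 0.922 (-0.25, 0.0)
handles wb we 0.846 (-0.25, 0.25)
```

{"fn": "apply_moves", "kwargs": {"series": [{"jaw": 0.7,"linear": [0.0035,0,0],"roll": 0},{"jaw": 0.7,"linear": [0.0035,0,0],"roll": 0},{"jaw": 0.7,"linear": [0.001,0,0],"roll": 0},{"jaw": 0.7,"linear": [0.001,0,0],"roll": 0},{"jaw": 0.7,"linear": [0.001,0,0],"roll": 0},{"jaw": 0.7,"linear": [0.001,0,0],"roll": 0}]}}

```text
t: 25.62
tool_pos: [0.5403, 0.1227, 0.1363]
orientation: [-2.06, 0.316, 2.054]
force: [-0.4, -1.1, 5.3]
opening: 0.0327
```

Run:
```python
from h import *
hf(); s=read_state(); print(s["opening"],R.from_rotvec(s["orientation"]).as_matrix()[:,0])
save("wf","wrist");save("sf","scene")
# collar/mark alignment: mark and key columns in wrist picture
d=load("wf");im=d["pixels"];hsv=cv2.cvtColor(im,cv2.COLOR_BGR2HSV)
m=((hsv[...,1]<60)&(hsv[...,2]>185)).astype(np.uint8)
n,l,st,ce=cv2.connectedComponentsWithStats(m)
for i in range(1,n):
    if 215<ce[i][0]<300 and 120<ce[i][1]<220 and st[i][4]>10: print(st[i],ce[i].round(1),at_z(d,ce[i],.0095).round(4))
# bystanders unchanged in scene camera
a=load("scene0")["pixels"].astype(int);b=load("sf")["pixels"].astype(int)
for nm,(u,v) in dict(tweezers=(390,343),loupe=(450,210),wheel=(403,503),cup=(211,475),screwdriver=(533,351)).items():
    u,v=int(u*.64),int(v*.64);print(nm,abs(a-b)[v-12:v+12,u-12:u+12].mean().round(2))
```

```text
holder-frame x,y mm 17.16 0.1 F -0.1 -1.2 5.3 z 0.13633717204640575 t 25.625
0.032741734664632045 [ 2.88041628e-03  2.39428868e-04 -9.99995823e-01]
[218 153   9  10  70] [221.8 157.5] [0.5703 0.1525 0.0095]
[252 152   4  19  60] [253.5 159.8] [0.557  0.1191 0.0095]
[282 153   9  10  67] [285.7 157.2] [0.5489 0.0834 0.0095]
[234 174  33  13 169] [249.7 178.9] [0.5371 0.1299 0.0095]
[271 205   6   6  26] [273.7 207.7] [0.4951 0.1136 0.0095]
[281 214   5   7  14] [282.2 216.9] [0.4808 0.1071 0.0095]
tweezers 7.68
loupe 19.88
wheel 7.39
cup 7.47
screwdriver 7.16
```

{"fn": "apply_moves", "kwargs": {"series": [{"jaw": 0.7,"linear": [0.0005,0,0.0013],"roll": 0},{"jaw": 0.7,"linear": [0.0005,0,0.0013],"roll": 0},{"jaw": 0.7,"linear": [0.0005,0,0.0013],"roll": 0},{"jaw": 0.7,"linear": [0.0005,0,0.0013],"roll": 0}]}}

```text
t: 26.22
tool_pos: [0.54, 0.1228, 0.1364]
orientation: [-2.061, 0.316, 2.053]
force: [1.0, -1.5, 5.2]
opening: 0.0329
```

Run:
```python
from h import *
hf(); print(read_state()["opening"])
save("tf","top");a=load("top0")["pixels"].astype(int);b=load("tf")["pixels"].astype(int)
for nm,(u,v) in dict(tweezers=(399,305),loupe=(187,357),wheel=(527,203),cup=(614,352),screwdriver=(324,180),stand=(490,305)).items():
    u,v=int(u*.64),int(v*.64);print(nm,abs(a-b)[v-9:v+10,u-9:u+10].mean().round(2))
```

```text
holder-frame x,y mm 16.86 0.14 F 1.4 -1.2 5.2 z 0.13640777803868454 t 26.225
0.032898297749489644
tweezers 0.86
loupe 28.79
wheel 0.74
cup 0.85
screwdriver 45.11
stand 5.24
```

Run:
```python
from h import *
for n in("w1","w5","wb","wf"):
    d=load(n);p=proj(d,[.459,.302,.028]);u,v=np.round(p).astype(int)
    if not(15<u<497 and 15<v<369): print(n,"out",p);continue
    g=cv2.cvtColor(d["pixels"],cv2.COLOR_BGR2GRAY)[v-15:v+16,u-15:u+16];yy,xx=np.nonzero(g<40)
    print(n,p,len(xx),at_z(d,(u-15+xx.mean(),v-15+yy.mean()),.02) if len(xx) else None)
```

```text
w1 [130.91729987 132.24355051] 155 [0.46868573 0.29154798 0.02      ]
w5 [162.87713398 228.63372738] 296 [0.44959569 0.29339184 0.02      ]
wb [151.30697105 262.52880154] 838 [0.45418338 0.30768361 0.02      ]
wf [142.25341788 276.95243821] 483 [0.46347364 0.30329323 0.02      ]
```

```bash
python3 -c "
from h import *
print(close_job())"
```

```text
the job is handed in; nothing more can be done
None
```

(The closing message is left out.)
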